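# Refit the thermostat knob of the cold store

### The job

The black knob has come off the cold store's control box. Put it back on the D-shaped shaft, feeling for the flat with a gentle press and turning it until it drops on, push it down until it snaps fully home, then turn it so its white pointer stands at the blue mark, and let go. Never force it, and leave the cheese, jar and tub where they are.

Things in the scene. Friction and masses are not known exactly. Their poses are not given: they have to be found in the camera images.
- knob: Loose black knob, 50 mm tall, 70 g, standing upright on its open underside on the bench. Origin: centre of the underside; z up along its axis. Below: a round skirt, 52 mm diameter, 24 mm tall. On it a grip bar, 42 mm long (along x), 14 mm thick (along y), 24 to 50 mm above the underside. A white line on the bar runs from the centre to its +x end: the knob points along +x.
- knob_bar (a point): Centre of the knob's grip bar, on the axis, 37 mm above the underside: grasp the bar here, across its 14 mm thickness.
- pointer (a point): Outer end of the white pointer line: on the knob, 21 mm from its axis along its +x, at the top of the bar (50 mm above the underside).
- knob_bore (a point): Centre of the mouth of the knob's bore, in the underside. The bore is D-shaped, 20 mm deep, 18.6 mm across the round, its flat 3.2 mm from the axis on the pointer (+x) side. It goes on the shaft only when the pointer points the way the shaft's flat faces, give or take about 5 degrees.
- controller: White box with a grey top plate, 60 mm high, top level, fixed to the bench. Origin: on the bench straight under the axis of the brass shaft that stands upright on its top face; z up; x points from the shaft to the blue mark. The box reaches 67 mm from the axis to +y, 123 mm to -y, 70 mm to +x and to -x.
- shaft_top (a point): Centre of the brass D-shaft's upper end, 78 mm above the bench. The shaft has 17 mm diameter, stands 18 mm out of the box, has a 1 mm chamfer round its end and a flat 2.5 mm from the axis over its full height. The flat's direction is not measured: 20 to 100 degrees counter-clockwise, seen from above, from the blue mark's direction. A misaligned knob rests on this end.
- shaft_foot (a point): Where the shaft's axis meets the box's top face, 60 mm above the bench: a knob fully home has its underside here. With the flats matched it drops some 6 mm onto a sprung ball in the shaft, opposite the flat; 10 to 15 N takes it past, and it snaps home. Pressing with over 25 N, or turning it off-axis, strains it (limit: 50 N summed over its contacts).
- set_mark (a point): Tip region of the blue triangle on the box's top face, 36 mm from the shaft's axis along the box's +x: where the pointer must stand in the end. The shaft turns stiffly (0.12 N m), so a knob pressed on its end with 3 to 6 N can be turned without turning the shaft; once home the knob turns it, between stops 20 degrees clockwise and 120 degrees counter-clockwise of the mark.
- cheese: Red waxed cheese round, 106 mm diameter, 50 mm tall; origin at the centre of its underside. Leave it alone.
- jar: Amber glass jar with a green cap, 76 mm diameter, 100 mm tall; origin at the centre of its underside. Leave it alone.
- tub: White plastic tub with a blue lid, 106 mm diameter, 66 mm tall; origin at the centre of its underside. Leave it alone.
Mind the look-alikes: they are no part of the job. Several things look just like the knob: the one meant starts farthest to the robot's right.

How it is judged:
On the way:
1. the knob is pushed fully home on the shaft, its underside on the box's top face (horizontal distance between knob and shaft_top below 0.003 m and z of knob in the frame of controller between 0.057 and 0.0622 m and angle between knob's own z axis and vertical below 0.08 rad), for 0.2 s.
At the end, for the whole second after the job is handed in: The knob is fully home on the shaft (underside within 2.2 mm of the box's top face, its axis within 3 mm of the shaft's, upright within 4.5 degrees), its pointer is at the blue mark (its end within 4.2 mm sideways, about 11 degrees), and it is let go and at rest (all of step 1 and y of pointer in the frame of controller between -0.0042 and 0.0042 m and x of pointer in the frame of controller above 0 m and linear speed of knob below 0.01 m/s); the robot touches nothing.
It fails at once if the knob is forced: its contact forces with the control box and shaft add up to more than 50 N (contact force between knob and controller above 50 N).
It fails at once if the red cheese is moved by more than 15 mm (distance of cheese from where it was at the start of the episode above 0.015 m).
It fails at once if the jar is moved by more than 15 mm (distance of jar from where it was at the start of the episode above 0.015 m).
It fails at once if the white tub is moved by more than 15 mm (distance of tub from where it was at the start of the episode above 0.015 m).
It also fails if it takes over 64 s, if anything falls off the work surface, if the arm or the gripper's body presses on something with over 40 N, if the wrist force passes 120 N, or if a joint passes its speed limit or range.

### The arm

A 7-joint arm with a two-finger parallel gripper is mounted at the origin on the work surface. World frame = base frame: x ahead of the robot, y to its left, z up, the work surface at z = 0. Lengths are in m, angles in rad, forces in N, time in s.
With the tool pointing down it reaches from about 0.425 to 0.875 m from the base axis. Payload 8.4 kg.
Tool frame: the origin (TCP) lies at the very end of the fingers, on their centre line; the grasp point (between the pads) lies 19 mm behind it (ctrl.grip_depth is the distance from the TCP to the grasp point, in m); z points along the fingers, y is the line along which they close (so a half turn about z gives the same grasp; the last joint's range is limited). The gripper opens to 85 mm and grips with 20 to 120 N. Pads are 22 mm wide; open, the fingers measure 114 mm over their backs; the gripper's body (76 mm by 85 mm) begins 54 mm behind the grasp point. The pads swing forward as they close: fully open they stand 13 mm farther back than shut.
Start: joints at [1.067, 0.333, 0.04, 1.465, -0.013, 1.343, -0.059], TCP at [0.256, -0.597, 0.231] pointing down, gripper open.
Joint ranges: [-2.58, 2.58], [-0.38, 2.09], [-1.3, 1.39], [0.25, 2.4], [-1.5, 4.64], [0.08, 2.09], [-2.65, 2.65]. Speed limits (rad/s): [2.22, 2.22, 2.79, 2.79, 3.14, 3.14, 3.14].

### API

Orientations are given as a unit quaternion [w, x, y, z].
In Python, from cell import monitor, vision, ctrl gives the robot as it stands.
- The arm moves only by the tool arm_command, never from a script. Its argument "increments" is a list of rows, each an object of numbers: "hand": the gripper's target within -1 to 1 (fully open at 1, half-way at 0, shut at -1); "tx", "ty", "tz": the shift along the tool's x, y, z each as a share of 150 mm, from -1 to 1; "rx", "ry", "rz": the turn, a rotation vector about the tool's x, y, z each as a share of 90 degrees, from -1 to 1. A call has exactly 10 rows; each row is the pose to reach, as a shift and turn from the pose commanded when the call began, along the tool's axes at that moment; what a row does not reach only later rows make up. A row lasts 1/8 s, in which the tool goes at most 62.5 mm and 10.7 degrees, less where a joint would pass 70% of its speed; a pose out of reach is approached as far as the arm can. A call with a number of a shift or a turn outside -1 to 1 is refused whole. A call with a gripper value outside its range is refused whole. The fingers move at their own pace and stop on an object; "force" is the grip in N (left out, the last holds). Time passes only in rows, so rows that repeat a pose let the fingers close, or fill a call up. It gives the time, the measured TCP pose, the force, the opening and the grip force at its end, in the units of the state.
- monitor.read_state(): the state, without advancing time (a new reading comes with each control period).
- vision.read_camera(name): name is "scene" or "top"; returns the picture (384x512x3 uint8, red, green, blue); there is no depth.
- vision.calibration(name): a dict with "K" (3x3 intrinsics, pixels), "rvec" (rotation vector, rad) and "tvec" (3), from world to camera coordinates, as OpenCV has them. Camera axes: x right, y down, z forward; pixel columns grow to the right and rows downward; lengths in m; the calibration is good to about 2 mm. A picture is of the moment at which its call begins. calibration takes no time and is no camera call.
- ctrl.job_done(): hands the job in; it is judged then, once.
The state is a dict: "time_s": time; "joints": joint angles; "joint_velocities": joint speeds; "joint_efforts": joint torques, N m; "position": TCP position; "eef_rot": TCP orientation; "contact_force": force on the tool from outside, world axes, zero at the start; "wrist_torque": the same for the moment, N m; "grip_width": finger opening in m; "gripper_force": force on a finger pad.
Only numpy, scipy, OpenCV 4.12 (cv2) and the standard library are available. Lean on these libraries where they do the work, as an engineer would, in place of code of your own. Each camera call takes 0.05 s, during which the arm holds its last target. There are 200 camera calls.

## Working session

There is one attempt and no reset: what is moved stays moved. The work goes in short steps, Python scripts to look and compute and a tool call to move; the robot and the scene stay as the last step left them, time stands still between calls to the robot, and variables do not carry over. Pictures are saved under pics/ and viewed, at most 10 in all, crops included, and the job is handed in when it is done.

Besides the shell and the picture viewer there is one more tool, called in YAML: its name, and indented under it one key for each argument. arm_command: Moves the arm, as the interface text tells. Its arguments: {"type":"object","properties":{"increments":{"type":"array"},"force":{"type":"number"}},"required":["increments"]}

```bash
mkdir -p pics
cat > h.py <<'E'
import numpy as np,cv2
from cell import monitor,vision,ctrl
def cal(n):
    c=vision.calibration(n);R=cv2.Rodrigues(np.array(c["rvec"],float))[0];return np.array(c["K"],float),R,np.array(c["tvec"],float).ravel()
def onz(n,uv,z):
    K,R,t=cal(n);C=-R.T@t;d=R.T@np.linalg.inv(K)@np.array([uv[0],uv[1],1.]);s=(z-C[2])/d[2];return C+s*d
def proj(n,p):
    K,R,t=cal(n);q=K@(R@np.array(p)+t);return q[:2]/q[2]
def save(n,f):
    im=vision.read_camera(n);cv2.imwrite(f,im[:,:,::-1]);return im
E
python3 - <<'E'
from h import *
for n in("scene","top"):
    save(n,f"pics/{n}0.png");K,R,t=cal(n);print(n,-R.T@t,K[0,0],R[2])
s=monitor.read_state();print(s)
E
```

```text
scene [1.09627287 0.53071098 0.84961579] 413.81370878573205 [-0.51434542 -0.40364088 -0.75665238]
top [0.42746108 0.14913285 1.09334607] 430.17899756259743 [ 0.16273435 -0.0231754  -0.9863977 ]
{'time_s': 0.1, 'joints': array([ 1.06681714,  0.33382123,  0.0399044 ,  1.46618253, -0.01337129,
        1.34331675, -0.05851737]), 'joint_velocities': array([ 0.00120372, -0.00088049, -0.00193957, -0.00179977,  0.00132911,
       -0.00082388, -0.00055548]), 'joint_efforts': array([ 5.68978125e-03, -6.60013890e+01,  1.37128461e+00, -4.06475759e+01,
        1.70378439e-02,  8.87992268e-03, -1.42144268e-05]), 'position': array([ 0.25576557, -0.59711114,  0.2305231 ]), 'eef_rot': array([-6.99641739e-04,  9.79594392e-01,  2.00983312e-01, -2.12360310e-04]), 'contact_force': array([ 0.32107517, -0.55870529,  0.48518854]), 'wrist_torque': array([-0.04847281,  0.04342738, -0.0307431 ]), 'gripper_force': 0.0, 'grip_width': 0.08499685389962995}
```

View pics/top0.png

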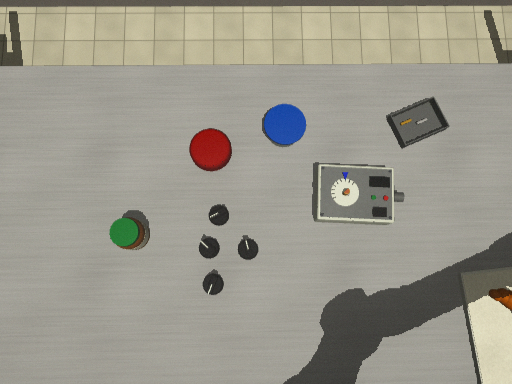

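View pics/scene0.png

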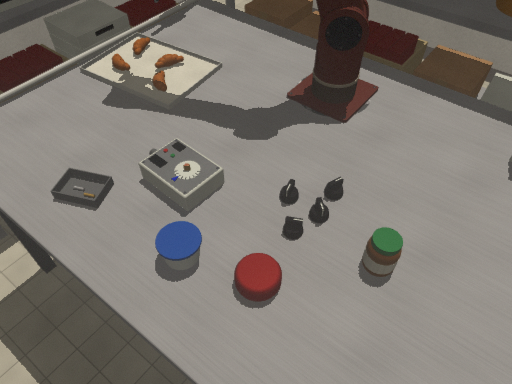

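The top view shows four knobs, at (219,215), (209,247), (248,249) and (213,284). The box's shaft is at about (346,192), with its blue mark at (345,176). The scene view shows the same cluster, with the box at (182,172).

```bash
cat > m.py <<'E'
from h import *
import sys
im=cv2.imread("pics/top0.png")
for uv in[(219,215),(209,247),(248,249),(213,284)]:print(uv,onz("top",uv,.05).round(4), proj("scene",onz("top",uv,.05)).round(0))
print("shaft",onz("top",(346,192),.078),"blue",onz("top",(345,176),.06))
print("base px",proj("top",(0,0,0)),"tub",onz("top",(285,125),.066),"cheese",onz("top",(210,149),.05),"jar",onz("top",(125,232),.1))
def big(n,x,y,w,h,k):
    i=cv2.imread(f"pics/{n}0.png")[y:y+h,x:x+w];return cv2.resize(i,None,fx=k,fy=k,interpolation=cv2.INTER_CUBIC)
a=big("top",308,155,100,75,4);b=big("top",190,200,75,100,4)
c=np.zeros((800//2,400+300,3),np.uint8);c[:300,:400]=a;c[:400,400:]=b;cv2.imwrite("pics/crop1.png",c)
E
python3 m.py
```

```text
(219, 215) [0.5554 0.2191 0.05  ] [293. 216.]
(209, 247) [0.4782 0.2432 0.05  ] [319. 201.]
(248, 249) [0.472  0.1494 0.05  ] [289. 183.]
(213, 284) [0.3907 0.2335 0.05  ] [333. 180.]
shaft [ 0.60380668 -0.08802661  0.078     ] blue [ 0.6469957  -0.09171484  0.06      ]
base px [313.86572605 450.85238074] tub [0.7771786  0.05364368 0.066     ] cheese [0.72165293 0.24146718 0.05      ] jar [0.51271154 0.43113743 0.1       ]
```

View pics/crop1.png

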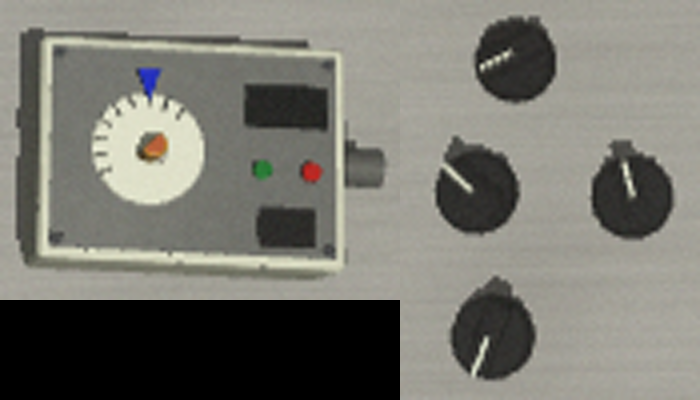

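The crop shows the target knob at about (248,249), its line pointing up and slightly left. The dial is centred on the shaft at about (345,192), with the blue triangle above it.

```bash
cat > m2.py <<'E'
from h import *
def cen(m,z,n):
    k,l,s,c=cv2.connectedComponentsWithStats(m.astype(np.uint8));i=1+s[1:,4].argmax();return c[i],s[i]
for n,kb,db in(("top",(234,234,262,262),(325,170,367,212)),("scene",(278,176,302,206),(165,155,210,186))):
    im=cv2.imread(f"pics/{n}0.png").astype(int);g=im.sum(2)/3;hsv=cv2.cvtColor(im.astype(np.uint8),cv2.COLOR_BGR2HSV)
    def roi(m,b):
        o=np.zeros(m.shape,bool);o[b[1]:b[3],b[0]:b[2]]=m[b[1]:b[3],b[0]:b[2]];return o
    def fill(m):
        cs,_=cv2.findContours(m.astype(np.uint8),0,1);c=max(cs,key=cv2.contourArea);return c
    wm=roi((g>185)&(hsv[:,:,1]<70),db)
    c=fill(wm);e=cv2.fitEllipse(c);print(n,"dial",e,onz(n,e[0],.06).round(4))
    h=cv2.convexHull(c);mm=cv2.moments(h);u=(mm["m10"]/mm["m00"],mm["m01"]/mm["m00"]);print(" dial hull",u,onz(n,u,.06).round(4))
    bm=roi((hsv[:,:,0]>105)&(hsv[:,:,0]<130)&(hsv[:,:,1]>120),(db[0],db[1]-8,db[2],db[3]+8));u,s=cen(bm,0,n);print(" blue",u,s,onz(n,u,.06).round(4))
    orr=roi((hsv[:,:,0]<22)&(hsv[:,:,1]>110),db);u,s=cen(orr,0,n);print(" brass",u,s,onz(n,u,.078).round(4))
    bl=roi(g<50,kb);c=fill(bl);e=cv2.minEnclosingCircle(c);print(" knob",e,onz(n,e[0],.024).round(4))
    x0,y0,x1,y1=kb;print(g[y0:y1,x0:x1].astype(int) if n=="top" else "")
E
python3 m2.py
python3 - <<'E'
import cv2;i=cv2.imread('pics/scene0.png')
a=i[150:220,265:350];b=i[135:205,135:225]
import numpy as np
o=np.hstack([cv2.resize(a,(400,329),interpolation=2),cv2.resize(b,(400,329),interpolation=2)]);cv2.imwrite('pics/crop2.png',o)
E
```

```text
top dial ((345.0414123535156, 192.32164001464844), (24.658918380737305, 26.180578231811523), 132.4735565185547) [ 0.6062 -0.0898  0.06  ]
 dial hull (344.6230585424134, 191.913082437276) [ 0.6072 -0.0889  0.06  ]
 blue [344.8 174.4] [343 172   5   8  25] [ 0.651  -0.0914  0.06  ]
 brass [346.16666667 191.63333333] [343 189   7   6  30] [ 0.6047 -0.0885  0.078 ]
 knob ((247.5, 248.77272033691406), 9.896462440490723) [0.4737 0.1507 0.024 ]
[[157 158 157 157 158 156 159 161 156 157 159 159 160 160 160 159 157 159
  161 161 158 163 158 161 159 160 160 159]
 [161 158 157 158 162 158 160 159 158  92  98  94  92  95 162 160 158 159
  160 161 160 157 162 159 158 160 159 158]
 [158 157 155 157 156 157 155 156  97  73  77  76  76  77 156 158 157 157
  159 156 157 157 154 157 156 158 159 159]
 [161 164 158 160 160 161 161 161 150  75  73  74  79  78  94 159 160 160
  160 157 155 159 157 158 158 158 158 160]
 [158 160 160 157 163 162 156 162 161  76  72  75  76  79  77  90  91 161
  161 158 160 160 158 161 158 157 162 160]
 [161 160 159 157 158 159 159  94  89  75  55  80  68  44  47  45  53  83
[... 2368 characters left out ...]
58 158 156 158]
 [155 156 154 155 156 159 155 156 157 157 158 153 149 148 147 151 147 158
  155 155 159 159 157 158 158 158 161 159]
 [152 152 152 152 152 155 152 151 153 155 154 153 153 156 156 157 154 155
  154 158 157 158 158 159 157 154 159 157]]
scene dial ((187.19815063476562, 168.7884521484375), (15.777314186096191, 22.242595672607422), 79.36067962646484) [ 0.605  -0.0893  0.06  ]
 dial hull (187.19093333333333, 169.3264) [ 0.6065 -0.0879  0.06  ]
 blue [174.46666667 178.        ] [172 176   6   5  15] [ 0.6496 -0.0919  0.06  ]
 brass [186.5 164.6] [184 164   6   2  10] [ 0.6063 -0.0873  0.078 ]
 knob ((289.2272644042969, 192.68182373046875), 10.391006469726562) [0.4801 0.1566 0.024 ]
```

View pics/crop2.png

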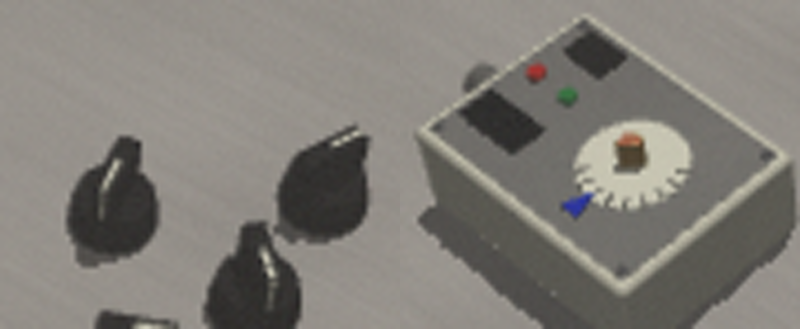

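Run:
```python
from h import *
for a,b in(((245.6,239.9),(247.7,249.3)),):
    p=onz("top",a,.05);q=onz("top",b,.05);d=p-q;print(p,q,np.linalg.norm(d)*1e3,np.degrees(np.arctan2(d[1],d[0])))
# skirt circle from mask without shadow
im=cv2.imread("pics/top0.png").astype(int).sum(2)/3
m=(im<66).astype(np.uint8)[234:262,234:262]; 
cs,_=cv2.findContours(m,0,1);c=max(cs,key=cv2.contourArea)[:,0]+234
c=c[c[:,1]>246]  # lower half = skirt
P=np.array([onz("top",u,.024)[:2] for u in c+0.0]);P0=P
A=np.c_[2*P,np.ones(len(P))];s=np.linalg.lstsq(A,(P**2).sum(1),rcond=None)[0];print("skirt",s[:2],np.sqrt(s[2]+s[:2]@s[:2]))
q=onz("scene",(289.8,184.6),.05);p=onz("scene",(287.2,195.6),.05);d=p-q;print("scene",p,q,np.linalg.norm(d),np.degrees(np.arctan2(d[1],d[0])))
# box plate orientation: grey plate edges -> outer white rim contour in top
i=cv2.imread("pics/top0.png");g=i.mean(2);r=(i[:,:,1]>185)
r[:155]=0;r[232:]=0;r[:,:305]=0;r[:,405:]=0
cs,_=cv2.findContours(r.astype(np.uint8),0,1);c=max(cs,key=cv2.contourArea);R=cv2.minAreaRect(c);B=cv2.boxPoints(R);print(R)
W=np.array([onz("top",u,.06)[:2] for u in B]);print(W.round(4))
for k in range(4):
    e=W[(k+1)%4]-W[k];print(np.linalg.norm(e).round(4),np.degrees(np.arctan2(e[1],e[0])).round(2))
s=np.array([.606,-.0887]);bb=np.array([.6503,-.0916])-s;print("blue ang",np.degrees(np.arctan2(bb[1],bb[0])),np.linalg.norm(bb))
st=monitor.read_state();from scipy.spatial.transform import Rotation as Ro
w=st["eef_rot"];Rm=Ro.from_quat([*w[1:],w[0]]).as_matrix();print(Rm.round(4))
```

```text
[0.49397767 0.15498551 0.05      ] [0.47133258 0.1501715  0.05      ] 23.15113184632776 12.001575276427845
skirt [0.46814435 0.15049073] 0.01925637642375714
scene [0.51074984 0.17001335 0.05      ] [0.47582528 0.15358165 0.05      ] 0.03859695855189502 25.19657127321377
((344.5, 192.0), (26.0, 27.0), 90.0)
[[ 0.6398 -0.0567]
 [ 0.6391 -0.1235]
 [ 0.5744 -0.1201]
 [ 0.5752 -0.0539]]
0.0668 -90.62
0.0648 176.93
0.0661 89.3
0.0647 -2.48
blue ang -3.7453954790952246 0.04439481951759687
[[ 9.192e-01  3.938e-01 -7.000e-04]
 [ 3.938e-01 -9.192e-01  1.300e-03]
 [-1.000e-04 -1.500e-03 -1.000e+00]]
```

arm_command:
  increments:
    - {"tx":0.2,"ty":-0.2,"hand":0.6}
    - {"tx":0.4,"ty":-0.4,"hand":0.6}
    - {"tx":0.7,"ty":-0.7,"hand":0.6}
    - {"tx":1,"ty":-1,"hand":0.6}
    - {"tx":1,"ty":-1,"hand":0.6}
    - {"tx":1,"ty":-1,"hand":0.6}
    - {"tx":1,"ty":-1,"hand":0.6}
    - {"tx":1,"ty":-1,"hand":0.6}
    - {"tx":1,"ty":-1,"hand":0.6}
    - {"tx":1,"ty":-1,"hand":0.6}
  force: 20

```text
invalid input
```

arm_command:
  increments:
    - {"tx":0.2,"ty":-0.2,"hand":0.6}
    - {"tx":0.4,"ty":-0.4,"hand":0.6}
    - {"tx":0.7,"ty":-0.7,"hand":0.6}
    - {"tx":1,"ty":-1,"hand":0.6}
    - {"tx":1,"ty":-1,"hand":0.6}
    - {"tx":1,"ty":-1,"hand":0.6}
    - {"tx":1,"ty":-1,"hand":0.6}
    - {"tx":1,"ty":-1,"hand":0.6}
    - {"tx":1,"ty":-1,"hand":0.6}
    - {"tx":1,"ty":-1,"hand":0.6}

```text
invalid input
```

arm_command:
  increments:
    - {"tx":0.2,"ty":-0.2,"hand":0.6}
    - {"tx":0.4,"ty":-0.4,"hand":0.6}
    - {"tx":0.7,"ty":-0.7,"hand":0.6}
    - {"tx":0.7,"ty":-1,"hand":0.6}
    - {"tx":0.7,"ty":-1,"hand":0.6}
    - {"tx":0.7,"ty":-1,"hand":0.6}
    - {"tx":0.7,"ty":-1,"hand":0.6}
    - {"tx":0.7,"ty":-1,"hand":0.6}
    - {"tx":0.7,"ty":-1,"hand":0.6}
    - {"tx":0.7,"ty":-1,"hand":0.6}

```text
invalid input
```

```bash
cat > go.py <<'E'
from h import *
import sys
from scipy.spatial.transform import Rotation as Ro
x,y,z,yaw=map(float,sys.argv[1:5])
s=monitor.read_state();w=s["eef_rot"];R=Ro.from_quat([*w[1:],w[0]]).as_matrix()
cy=np.degrees(np.arctan2(R[1,0],R[0,0]))
a=np.radians(yaw);T=np.array([[np.cos(a),np.sin(a),0],[np.sin(a),-np.cos(a),0],[0,0,-1]])
print("t",round(s["time_s"],2),"pos",s["position"].round(4),"yaw",round(cy,2),"tilt",R[2].round(4),"w",round(s["grip_width"],4),"F",s["contact_force"].round(2),"M",s["wrist_torque"].round(2),"j7",round(s["joints"][6],2))
print("t share",(R.T@(np.array([x,y,z])-s["position"])/.15).round(4),"r share",(Ro.from_matrix(R.T@T).as_rotvec()/(np.pi/2)).round(4))
E
python3 go.py 0.473 0.150 0.09 102
```

```text
t 0.1 pos [ 0.2558 -0.5971  0.2305] yaw 23.19 tilt [-1.0e-04 -1.5e-03 -1.0e+00] w 0.085 F [ 0.32 -0.56  0.49] M [-0.05  0.04 -0.03] j7 -0.06
t share [ 3.2926 -4.0067  0.9422] r share [-8.000e-04 -6.000e-04 -8.757e-01]
```

Rows probably need every key.

arm_command:
  increments:
    - {"tx":0.2,"ty":-0.2,"tz":0,"rx":0,"ry":0,"rz":0,"hand":0.6}
    - {"tx":0.4,"ty":-0.4,"tz":0,"rx":0,"ry":0,"rz":0,"hand":0.6}
    - {"tx":0.7,"ty":-0.7,"tz":0,"rx":0,"ry":0,"rz":0,"hand":0.6}
    - {"tx":1,"ty":-1,"tz":0,"rx":0,"ry":0,"rz":0,"hand":0.6}
    - {"tx":1,"ty":-1,"tz":0,"rx":0,"ry":0,"rz":0,"hand":0.6}
    - {"tx":1,"ty":-1,"tz":0,"rx":0,"ry":0,"rz":0,"hand":0.6}
    - {"tx":1,"ty":-1,"tz":0,"rx":0,"ry":0,"rz":0,"hand":0.6}
    - {"tx":1,"ty":-1,"tz":0,"rx":0,"ry":0,"rz":0,"hand":0.6}
    - {"tx":1,"ty":-1,"tz":0,"rx":0,"ry":0,"rz":0,"hand":0.6}
    - {"tx":1,"ty":-1,"tz":0,"rx":0,"ry":0,"rz":0,"hand":0.6}
  force: 20

```text
time_s: 1.35
position: [0.3346, -0.4007, 0.2312]
eef_rot: [-0.0, 0.98, 0.201, -0.0]
contact_force: [-0.9, 0.6, 0.5]
grip_width: 0.0683
gripper_force: 0.0
```

arm_command:
  increments:
    - {"tx":0.2,"ty":-0.2,"tz":0,"rx":0,"ry":0,"rz":0,"hand":0.6}
    - {"tx":0.4,"ty":-0.4,"tz":0,"rx":0,"ry":0,"rz":0,"hand":0.6}
    - {"tx":0.7,"ty":-0.7,"tz":0,"rx":0,"ry":0,"rz":0,"hand":0.6}
    - {"tx":1,"ty":-1,"tz":0,"rx":0,"ry":0,"rz":0,"hand":0.6}
    - {"tx":1,"ty":-1,"tz":0,"rx":0,"ry":0,"rz":0,"hand":0.6}
    - {"tx":1,"ty":-1,"tz":0,"rx":0,"ry":0,"rz":0,"hand":0.6}
    - {"tx":1,"ty":-1,"tz":0,"rx":0,"ry":0,"rz":0,"hand":0.6}
    - {"tx":1,"ty":-1,"tz":0,"rx":0,"ry":0,"rz":0,"hand":0.6}
    - {"tx":1,"ty":-1,"tz":0,"rx":0,"ry":0,"rz":0,"hand":0.6}
    - {"tx":1,"ty":-1,"tz":0,"rx":0,"ry":0,"rz":0,"hand":0.6}

```text
time_s: 2.6
position: [0.4135, -0.2038, 0.2313]
eef_rot: [-0.0, 0.98, 0.201, -0.0]
contact_force: [0.3, -0.5, 0.2]
grip_width: 0.0685
gripper_force: 0.0
```

arm_command:
  increments:
    - {"tx":0.2,"ty":-0.2,"tz":0,"rx":0,"ry":0,"rz":0,"hand":0.6}
    - {"tx":0.4,"ty":-0.4,"tz":0,"rx":0,"ry":0,"rz":0,"hand":0.6}
    - {"tx":0.6,"ty":-0.7,"tz":0,"rx":0,"ry":0,"rz":0,"hand":0.6}
    - {"tx":0.7,"ty":-1,"tz":0,"rx":0,"ry":0,"rz":0,"hand":0.6}
    - {"tx":0.7,"ty":-1,"tz":0,"rx":0,"ry":0,"rz":0,"hand":0.6}
    - {"tx":0.7,"ty":-1,"tz":0,"rx":0,"ry":0,"rz":0,"hand":0.6}
    - {"tx":0.7,"ty":-1,"tz":0,"rx":0,"ry":0,"rz":0,"hand":0.6}
    - {"tx":0.7,"ty":-1,"tz":0,"rx":0,"ry":0,"rz":0,"hand":0.6}
    - {"tx":0.7,"ty":-1,"tz":0,"rx":0,"ry":0,"rz":0,"hand":0.6}
    - {"tx":0.7,"ty":-1,"tz":0,"rx":0,"ry":0,"rz":0,"hand":0.6}

```text
time_s: 3.85
position: [0.451, -0.0245, 0.2313]
eef_rot: [-0.0, 0.98, 0.201, -0.0]
contact_force: [-0.3, 0.2, -0.5]
grip_width: 0.0685
gripper_force: 0.0
```

```bash
python3 go.py 0.473 0.150 0.09 102
```

```text
t 3.85 pos [ 0.451  -0.0245  0.2313] yaw 23.17 tilt [-1.e-04 -1.e-04 -1.e+00] w 0.0685 F [-0.27  0.25 -0.5 ] M [ 0.02  0.03 -0.03] j7 -1.18
t share [ 0.5926 -1.0118  0.942 ] r share [-1.000e-04  0.000e+00 -8.758e-01]
```

arm_command:
  increments:
    - {"tx":0.15,"ty":-0.25,"tz":0.2,"rx":0,"ry":0,"rz":-0.11,"hand":0.6}
    - {"tx":0.3,"ty":-0.5,"tz":0.4,"rx":0,"ry":0,"rz":-0.22,"hand":0.6}
    - {"tx":0.45,"ty":-0.75,"tz":0.6,"rx":0,"ry":0,"rz":-0.33,"hand":0.6}
    - {"tx":0.593,"ty":-1,"tz":0.8,"rx":0,"ry":0,"rz":-0.44,"hand":0.6}
    - {"tx":0.593,"ty":-1,"tz":0.942,"rx":0,"ry":0,"rz":-0.55,"hand":0.6}
    - {"tx":0.593,"ty":-1,"tz":0.942,"rx":0,"ry":0,"rz":-0.66,"hand":0.6}
    - {"tx":0.593,"ty":-1,"tz":0.942,"rx":0,"ry":0,"rz":-0.77,"hand":0.6}
    - {"tx":0.593,"ty":-1,"tz":0.942,"rx":0,"ry":0,"rz":-0.876,"hand":0.6}
    - {"tx":0.593,"ty":-1,"tz":0.942,"rx":0,"ry":0,"rz":-0.876,"hand":0.6}
    - {"tx":0.593,"ty":-1,"tz":0.942,"rx":0,"ry":0,"rz":-0.876,"hand":0.6}

```text
time_s: 5.1
position: [0.4738, 0.1485, 0.09]
eef_rot: [-0.0, 0.631, 0.776, 0.0]
contact_force: [-0.7, -0.2, -0.1]
grip_width: 0.0684
gripper_force: 0.0
```

```bash
python3 go.py 0.473 0.150 0.030 102; python3 -c "
from h import *
i=save('scene','pics/scene1.png')
a=cv2.resize(i[120:230,230:380,::-1],(750,550),interpolation=2);cv2.imwrite('pics/c3.png',a)"
```

```text
t 5.1 pos [0.4738 0.1485 0.09  ] yaw 101.81 tilt [ 1.e-04 -0.e+00 -1.e+00] w 0.0684 F [-0.73 -0.18 -0.13] M [ 0.01 -0.02  0.04] j7 -0.35
t share [ 0.0107 -0.0031  0.4003] r share [-0.     -0.0001 -0.0022]
```

View pics/c3.png

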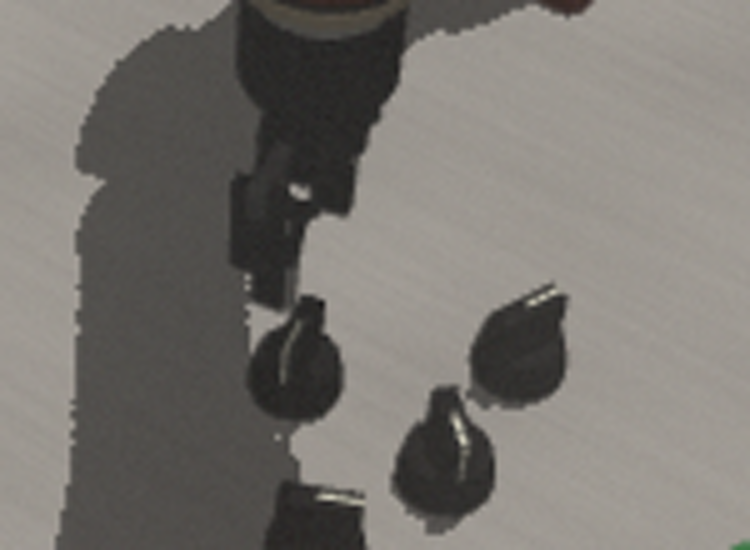

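The gripper hangs directly above the target knob at (295,360 in the crop). Next I descend and squeeze the bar lengthwise to centre it.

arm_command:
  increments:
    - {"tx":0.01,"ty":0,"tz":0.15,"rx":0,"ry":0,"rz":0,"hand":0.6}
    - {"tx":0.01,"ty":0,"tz":0.3,"rx":0,"ry":0,"rz":0,"hand":0.6}
    - {"tx":0.01,"ty":0,"tz":0.4,"rx":0,"ry":0,"rz":0,"hand":0.6}
    - {"tx":0.01,"ty":0,"tz":0.4,"rx":0,"ry":0,"rz":0,"hand":0.4}
    - {"tx":0.01,"ty":0,"tz":0.4,"rx":0,"ry":0,"rz":0,"hand":0.2}
    - {"tx":0.01,"ty":0,"tz":0.4,"rx":0,"ry":0,"rz":0,"hand":0.1}
    - {"tx":0.01,"ty":0,"tz":0.4,"rx":0,"ry":0,"rz":0,"hand":0.0}
    - {"tx":0.01,"ty":0,"tz":0.4,"rx":0,"ry":0,"rz":0,"hand":-0.15}
    - {"tx":0.01,"ty":0,"tz":0.4,"rx":0,"ry":0,"rz":0,"hand":-0.3}
    - {"tx":0.01,"ty":0,"tz":0.4,"rx":0,"ry":0,"rz":0,"hand":-0.3}
  force: 20

```text
time_s: 6.4
position: [0.4739, 0.1501, 0.0307]
eef_rot: [0.0, 0.629, 0.777, 0.0]
contact_force: [-0.7, -0.6, 5.5]
grip_width: 0.0416
gripper_force: 20.1
```

```bash
python3 go.py 0.473 0.150 0.030 102
```

```text
t 6.4 pos [0.4739 0.1501 0.0307] yaw 102.02 tilt [-2.0e-04  1.1e-03 -1.0e+00] w 0.0416 F [-0.7  -0.62  5.51] M [-0.11  0.27  0.02] j7 -0.42
t share [ 0.0003 -0.0063  0.0049] r share [0.0007 0.0001 0.0002]
```

arm_command:
  increments:
    - {"tx":0,"ty":0,"tz":0,"rx":0,"ry":0,"rz":0,"hand":0.6}
    - {"tx":0,"ty":0,"tz":0,"rx":0,"ry":0,"rz":0,"hand":0.6}
    - {"tx":0,"ty":0,"tz":-0.05,"rx":0,"ry":0,"rz":0.1,"hand":0.6}
    - {"tx":0,"ty":0,"tz":-0.05,"rx":0,"ry":0,"rz":0.2,"hand":0.6}
    - {"tx":0,"ty":0,"tz":-0.05,"rx":0,"ry":0,"rz":0.31,"hand":0.6}
    - {"tx":0,"ty":0,"tz":-0.05,"rx":0,"ry":0,"rz":0.42,"hand":0.6}
    - {"tx":0,"ty":0,"tz":-0.05,"rx":0,"ry":0,"rz":0.53,"hand":0.6}
    - {"tx":0,"ty":0,"tz":-0.05,"rx":0,"ry":0,"rz":0.64,"hand":0.6}
    - {"tx":0,"ty":0,"tz":-0.05,"rx":0,"ry":0,"rz":0.75,"hand":0.6}
    - {"tx":0,"ty":0,"tz":-0.05,"rx":0,"ry":0,"rz":0.86,"hand":0.6}
  force: 20

```text
time_s: 7.65
position: [0.4733, 0.1501, 0.0374]
eef_rot: [-0.0, 0.978, 0.211, -0.0]
contact_force: [0.6, -0.2, 0.6]
grip_width: 0.068
gripper_force: 0.0
```

```bash
python3 go.py 0.4739 0.1501 0.028 12; python3 -c "
from h import *
i=save('scene','pics/scene2.png')
a=cv2.resize(i[120:230,230:380,::-1],(750,550),interpolation=2);cv2.imwrite('pics/c4.png',a)"
```

```text
t 7.65 pos [0.4733 0.1501 0.0374] yaw 24.31 tilt [-2.e-04 -1.e-04 -1.e+00] w 0.068 F [ 0.6  -0.21  0.65] M [-0.02  0.02  0.06] j7 -1.69
t share [0.0038 0.0015 0.063 ] r share [-1.000e-04  1.000e-04  1.367e-01]
```

View pics/c4.png

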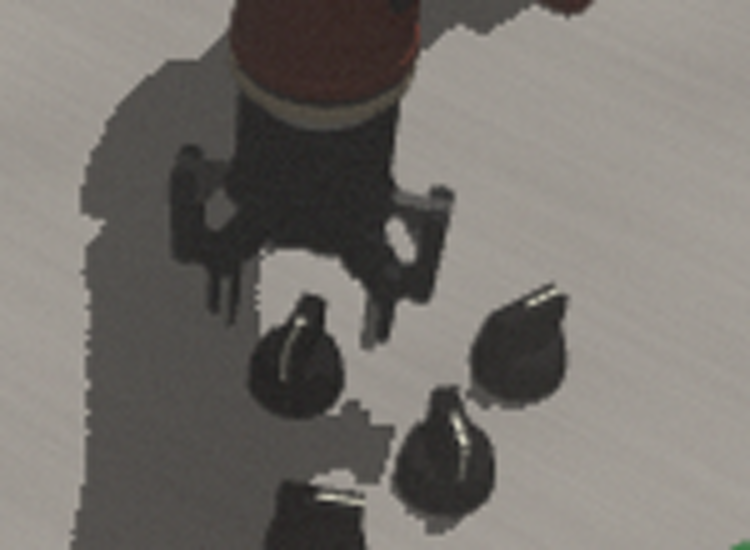

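The fingers straddle the knob at (295,360), clear of the neighbours, with the line still pointing towards the camera.

arm_command:
  increments:
    - {"tx":0.004,"ty":0.001,"tz":0.0,"rx":0,"ry":0,"rz":0.1,"hand":0.6}
    - {"tx":0.004,"ty":0.001,"tz":0.03,"rx":0,"ry":0,"rz":0.137,"hand":0.4}
    - {"tx":0.004,"ty":0.001,"tz":0.06,"rx":0,"ry":0,"rz":0.137,"hand":0.1}
    - {"tx":0.004,"ty":0.001,"tz":0.06,"rx":0,"ry":0,"rz":0.137,"hand":-0.2}
    - {"tx":0.004,"ty":0.001,"tz":0.06,"rx":0,"ry":0,"rz":0.137,"hand":-0.4}
    - {"tx":0.004,"ty":0.001,"tz":0.06,"rx":0,"ry":0,"rz":0.137,"hand":-0.5}
    - {"tx":0.004,"ty":0.001,"tz":0.06,"rx":0,"ry":0,"rz":0.137,"hand":-0.6}
    - {"tx":0.004,"ty":0.001,"tz":0.06,"rx":0,"ry":0,"rz":0.137,"hand":-0.8}
    - {"tx":0.004,"ty":0.001,"tz":0.06,"rx":0,"ry":0,"rz":0.137,"hand":-1}
    - {"tx":0.004,"ty":0.001,"tz":0.06,"rx":0,"ry":0,"rz":0.137,"hand":-1}
  force: 30

```text
time_s: 8.95
position: [0.4742, 0.1502, 0.0287]
eef_rot: [-0.0, 0.994, 0.107, 0.0]
contact_force: [1.0, -0.1, 1.7]
grip_width: 0.0134
gripper_force: 30.9
```

```bash
python3 go.py 0.4739 0.1501 0.15 12
```

```text
t 8.95 pos [0.4742 0.1502 0.0287] yaw 12.3 tilt [ 4.e-04  0.e+00 -1.e+00] w 0.0134 F [ 0.99 -0.08  1.71] M [-0.06  0.    0.05] j7 -1.9
t share [-1.800e-03  2.000e-04 -8.087e-01] r share [ 0.     -0.0002  0.0034]
```

arm_command:
  increments:
    - {"tx":0,"ty":0,"tz":0,"rx":0,"ry":0,"rz":0,"hand":-1}
    - {"tx":0,"ty":0,"tz":-0.2,"rx":0,"ry":0,"rz":0,"hand":-1}
    - {"tx":0,"ty":0,"tz":-0.5,"rx":0,"ry":0,"rz":0,"hand":-1}
    - {"tx":0.05,"ty":0.15,"tz":-0.8,"rx":0,"ry":0,"rz":0,"hand":-1}
    - {"tx":0.1,"ty":0.4,"tz":-0.9,"rx":0,"ry":0,"rz":0,"hand":-1}
    - {"tx":0.2,"ty":0.6,"tz":-0.9,"rx":0,"ry":0,"rz":0,"hand":-1}
    - {"tx":0.26,"ty":0.8,"tz":-0.9,"rx":0,"ry":0,"rz":0,"hand":-1}
    - {"tx":0.26,"ty":1,"tz":-0.9,"rx":0,"ry":0,"rz":0,"hand":-1}
    - {"tx":0.26,"ty":1,"tz":-0.9,"rx":0,"ry":0,"rz":0,"hand":-1}
    - {"tx":0.26,"ty":1,"tz":-0.9,"rx":0,"ry":0,"rz":0,"hand":-1}
  force: 60

```text
time_s: 10.2
position: [0.5436, 0.0126, 0.1632]
eef_rot: [-0.0, 0.994, 0.107, -0.0]
contact_force: [0.3, 0.6, -1.0]
grip_width: 0.0126
gripper_force: 58.6
```

```bash
python3 go.py 0.606 -0.0886 0.120 13
```

```text
t 10.2 pos [0.5436 0.0126 0.1632] yaw 12.32 tilt [-7.e-04 -7.e-04 -1.e+00] w 0.0126 F [ 0.34  0.59 -1.01] M [ 0.07 -0.04 -0.  ] j7 -1.53
t share [0.2625 0.7483 0.287 ] r share [-0.0005  0.0005 -0.0076]
```

arm_command:
  increments:
    - {"tx":0.1,"ty":0.2,"tz":0,"rx":0,"ry":0,"rz":0,"hand":-1}
    - {"tx":0.2,"ty":0.4,"tz":0,"rx":0,"ry":0,"rz":0,"hand":-1}
    - {"tx":0.262,"ty":0.6,"tz":0,"rx":0,"ry":0,"rz":0,"hand":-1}
    - {"tx":0.262,"ty":0.748,"tz":0.0,"rx":0,"ry":0,"rz":0,"hand":-1}
    - {"tx":0.262,"ty":0.748,"tz":0.1,"rx":0,"ry":0,"rz":0,"hand":-1}
    - {"tx":0.262,"ty":0.748,"tz":0.2,"rx":0,"ry":0,"rz":0,"hand":-1}
    - {"tx":0.262,"ty":0.748,"tz":0.3,"rx":0,"ry":0,"rz":0,"hand":-1}
    - {"tx":0.262,"ty":0.748,"tz":0.34,"rx":0,"ry":0,"rz":0,"hand":-1}
    - {"tx":0.262,"ty":0.748,"tz":0.34,"rx":0,"ry":0,"rz":0,"hand":-1}
    - {"tx":0.262,"ty":0.748,"tz":0.34,"rx":0,"ry":0,"rz":0,"hand":-1}
  force: 60

```text
time_s: 11.45
position: [0.6068, -0.0892, 0.1131]
eef_rot: [0.0, 0.994, 0.107, 0.0]
contact_force: [0.1, -0.5, -0.4]
grip_width: 0.0128
gripper_force: 58.6
```

```bash
python3 go.py 0.606 -0.0886 0.1065 12.3;python3 -c "
from h import *
i=save('scene','pics/scene3.png')
a=cv2.resize(i[110:210,120:250,::-1],(780,600),interpolation=2);cv2.imwrite('pics/c5.png',a)
from h import *
print(proj('scene',(.606,-.0886,.078)),proj('scene',(.606,-.0886,.083)))"
```

```text
t 11.45 pos [ 0.6068 -0.0892  0.1131] yaw 12.31 tilt [ 8.e-04  2.e-04 -1.e+00] w 0.0128 F [ 0.12 -0.49 -0.43] M [ 0.07 -0.02 -0.03] j7 -1.38
t share [-0.0041 -0.0051  0.0439] r share [ 0.0001 -0.0005  0.0001]
[186.2481895  164.31501286] [185.99983279 162.96337028]
```

View pics/c5.png

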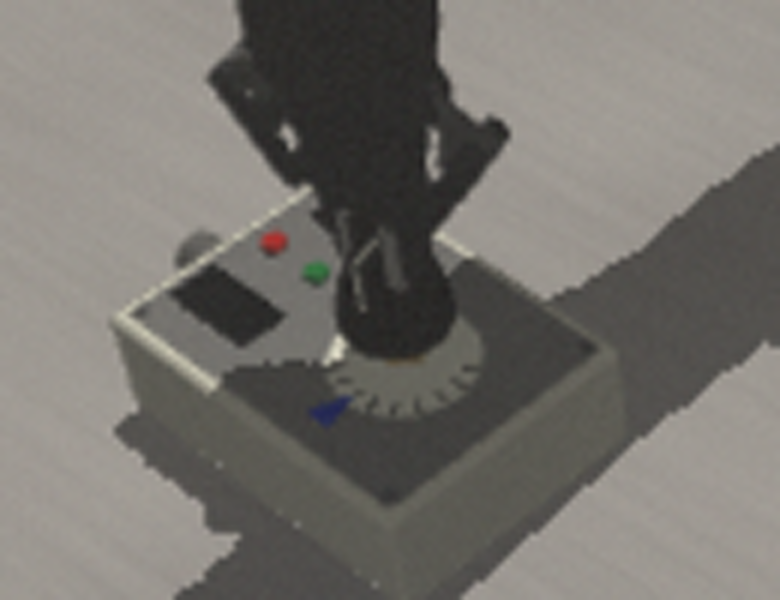

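The knob is held centred over the shaft at about (400,355), and a sliver of brass shows beneath it. I'll lower it gently to contact.

arm_command:
  increments:
    - {"tx":0,"ty":0,"tz":0.01,"rx":0,"ry":0,"rz":0,"hand":-1}
    - {"tx":0,"ty":0,"tz":0.02,"rx":0,"ry":0,"rz":0,"hand":-1}
    - {"tx":0,"ty":0,"tz":0.025,"rx":0,"ry":0,"rz":0,"hand":-1}
    - {"tx":0,"ty":0,"tz":0.03,"rx":0,"ry":0,"rz":0,"hand":-1}
    - {"tx":0,"ty":0,"tz":0.034,"rx":0,"ry":0,"rz":0,"hand":-1}
    - {"tx":0,"ty":0,"tz":0.038,"rx":0,"ry":0,"rz":0,"hand":-1}
    - {"tx":0,"ty":0,"tz":0.041,"rx":0,"ry":0,"rz":0,"hand":-1}
    - {"tx":0,"ty":0,"tz":0.044,"rx":0,"ry":0,"rz":0,"hand":-1}
    - {"tx":0,"ty":0,"tz":0.044,"rx":0,"ry":0,"rz":0,"hand":-1}
    - {"tx":0,"ty":0,"tz":0.044,"rx":0,"ry":0,"rz":0,"hand":-1}

```text
time_s: 12.75
position: [0.6065, -0.0894, 0.1066]
eef_rot: [0.0, 0.994, 0.107, 0.0]
contact_force: [-2.1, -0.4, 6.3]
grip_width: 0.0127
gripper_force: 59.5
```

```bash
python3 go.py 0.606 -0.0886 0.1060 12.3
```

```text
t 12.75 pos [ 0.6065 -0.0894  0.1066] yaw 12.3 tilt [ 5.e-04  3.e-04 -1.e+00] w 0.0127 F [-2.1  -0.4   6.26] M [0.03 0.58 0.08] j7 -1.38
t share [-0.0025 -0.0057  0.0042] r share [ 0.0002 -0.0003 -0.    ]
```

arm_command:
  increments:
    - {"tx":-0.003,"ty":-0.001,"tz":-0.001,"rx":0,"ry":0,"rz":-0.02,"hand":-1}
    - {"tx":-0.003,"ty":-0.001,"tz":-0.001,"rx":0,"ry":0,"rz":-0.06,"hand":-1}
    - {"tx":-0.003,"ty":-0.001,"tz":-0.001,"rx":0,"ry":0,"rz":-0.1,"hand":-1}
    - {"tx":-0.003,"ty":-0.001,"tz":-0.001,"rx":0,"ry":0,"rz":-0.14,"hand":-1}
    - {"tx":-0.003,"ty":-0.001,"tz":-0.001,"rx":0,"ry":0,"rz":-0.18,"hand":-1}
    - {"tx":-0.003,"ty":-0.001,"tz":-0.001,"rx":0,"ry":0,"rz":-0.22,"hand":-1}
    - {"tx":-0.003,"ty":-0.001,"tz":-0.001,"rx":0,"ry":0,"rz":-0.26,"hand":-1}
    - {"tx":-0.003,"ty":-0.001,"tz":-0.001,"rx":0,"ry":0,"rz":-0.3,"hand":-1}
    - {"tx":-0.003,"ty":-0.001,"tz":-0.001,"rx":0,"ry":0,"rz":-0.3,"hand":-1}
    - {"tx":-0.003,"ty":-0.001,"tz":-0.001,"rx":0,"ry":0,"rz":-0.3,"hand":-1}

```text
time_s: 14.0
position: [0.6066, -0.0894, 0.1067]
eef_rot: [0.0, 0.942, 0.336, 0.001]
contact_force: [1.2, -0.8, 5.3]
grip_width: 0.0127
gripper_force: 59.3
```

```bash
python3 go.py 0.606 -0.0886 0.1060 39.3
```

```text
t 14.0 pos [ 0.6066 -0.0894  0.1067] yaw 39.21 tilt [ 0.001   0.0011 -1.    ] w 0.0127 F [ 1.2  -0.77  5.29] M [-0.16 -0.23  0.03] j7 -0.94
t share [ 0.0007 -0.0067  0.0044] r share [ 0.0007 -0.0006 -0.0009]
```

arm_command:
  increments:
    - {"tx":0,"ty":0,"tz":0,"rx":0,"ry":0,"rz":-0.03,"hand":-1}
    - {"tx":0,"ty":0,"tz":0,"rx":0,"ry":0,"rz":-0.06,"hand":-1}
    - {"tx":0,"ty":0,"tz":0,"rx":0,"ry":0,"rz":-0.1,"hand":-1}
    - {"tx":0,"ty":0,"tz":0,"rx":0,"ry":0,"rz":-0.14,"hand":-1}
    - {"tx":0,"ty":0,"tz":0,"rx":0,"ry":0,"rz":-0.18,"hand":-1}
    - {"tx":0,"ty":0,"tz":0,"rx":0,"ry":0,"rz":-0.22,"hand":-1}
    - {"tx":0,"ty":0,"tz":0,"rx":0,"ry":0,"rz":-0.26,"hand":-1}
    - {"tx":0,"ty":0,"tz":0,"rx":0,"ry":0,"rz":-0.3,"hand":-1}
    - {"tx":0,"ty":0,"tz":0,"rx":0,"ry":0,"rz":-0.3,"hand":-1}
    - {"tx":0,"ty":0,"tz":0,"rx":0,"ry":0,"rz":-0.3,"hand":-1}

```text
time_s: 15.25
position: [0.6066, -0.0891, 0.1066]
eef_rot: [0.0, 0.838, 0.546, 0.001]
contact_force: [0.3, 0.2, 5.9]
grip_width: 0.013
gripper_force: 59.4
```

```bash
python3 go.py 0.606 -0.0886 0.1060 66.3
```

```text
t 15.25 pos [ 0.6066 -0.0891  0.1066] yaw 66.23 tilt [ 7.0e-04  1.3e-03 -1.0e+00] w 0.013 F [0.3  0.15 5.92] M [-0.   -0.15  0.  ] j7 -0.49
t share [ 0.0015 -0.0048  0.0042] r share [ 0.0008 -0.0005 -0.0008]
```

arm_command:
  increments:
    - {"tx":0,"ty":0,"tz":0,"rx":0,"ry":0,"rz":-0.03,"hand":-1}
    - {"tx":0,"ty":0,"tz":0,"rx":0,"ry":0,"rz":-0.06,"hand":-1}
    - {"tx":0,"ty":0,"tz":0,"rx":0,"ry":0,"rz":-0.1,"hand":-1}
    - {"tx":0,"ty":0,"tz":0,"rx":0,"ry":0,"rz":-0.14,"hand":-1}
    - {"tx":0,"ty":0,"tz":0,"rx":0,"ry":0,"rz":-0.18,"hand":-1}
    - {"tx":0,"ty":0,"tz":0,"rx":0,"ry":0,"rz":-0.22,"hand":-1}
    - {"tx":0,"ty":0,"tz":0,"rx":0,"ry":0,"rz":-0.26,"hand":-1}
    - {"tx":0,"ty":0,"tz":0,"rx":0,"ry":0,"rz":-0.3,"hand":-1}
    - {"tx":0,"ty":0,"tz":0,"rx":0,"ry":0,"rz":-0.34,"hand":-1}
    - {"tx":0,"ty":0,"tz":0,"rx":0,"ry":0,"rz":-0.34,"hand":-1}

```text
time_s: 16.5
position: [0.6066, -0.0889, 0.1066]
eef_rot: [0.0, 0.663, 0.748, 0.001]
contact_force: [1.4, -0.3, 6.1]
grip_width: 0.0128
gripper_force: 59.5
```

```bash
python3 go.py 0.606 -0.0886 0.1060 97
```

```text
t 16.5 pos [ 0.6066 -0.0889  0.1066] yaw 96.89 tilt [ 2.0e-04  1.6e-03 -1.0e+00] w 0.0128 F [ 1.44 -0.25  6.14] M [ 0.17 -0.22 -0.01] j7 0.01
t share [ 0.0024 -0.0037  0.0043] r share [ 0.001  -0.0001 -0.0012]
```

No drop over the sweep, so the knob is probably off-centre by a millimetre. I'll refine the shaft's centre and look at the D in the first pictures.

Run:
```python
from h import *
def sub(n,x,y,w,h,k=8):
    i=cv2.imread(f"pics/{n}0.png");M=np.float32([[k,0,-x*k],[0,k,-y*k]])
    return cv2.warpAffine(i,M,(w*k,h*k),flags=cv2.INTER_CUBIC)
out=[]
for n,b in(("top",(325,172,40,40)),("scene",(167,150,40,40))):
    u=sub(n,*b);hsv=cv2.cvtColor(u,cv2.COLOR_BGR2HSV);m=((u[:,:,1]>165)&(hsv[:,:,1]<70)).astype(np.uint8)
    m=cv2.morphologyEx(m,cv2.MORPH_CLOSE,np.ones((13,13)))
    if n=="top":m[:16]=0
    cs,_=cv2.findContours(m,0,1);c=cv2.convexHull(max(cs,key=cv2.contourArea))[:,0]
    P=np.array([onz(n,(q[0]/8+b[0],q[1]/8+b[1]),.06)[:2] for q in c])
    # resample hull evenly, robust circle fit
    seg=np.vstack([P,P[:1]]);L=np.r_[0,np.cumsum(np.linalg.norm(np.diff(seg,axis=0),axis=1))];t=np.linspace(0,L[-1],200)[:-1]
    Q=np.c_[np.interp(t,L,seg[:,0]),np.interp(t,L,seg[:,1])]
    from scipy.optimize import least_squares
    f=least_squares(lambda v:np.hypot(*(Q-v[:2]).T)-v[2],[.606,-.089,.03],loss="soft_l1",f_scale=.0007)
    print(n,f.x.round(4),"rms",np.sqrt(np.mean(f.fun**2)).round(5))
    for dx,z in((f.x[:2],.078),((.6066,-.0889),.078)):print(proj(n,(*dx,z)))
    a=np.linspace(0,2*np.pi,60);C=f.x[:2]
    v=sub(n,*b);
    for aa in np.radians(np.arange(-4,357,20)):
        q=proj(n,(C[0]+.0085*np.cos(aa),C[1]+.0085*np.sin(aa),.078));cv2.circle(v,tuple(int(s) for s in((q-np.array(b[:2]))*8)),1,(0,255,0),-1)
    v=v[40:280,40:280];out.append(cv2.resize(v,(390,390)))
cv2.imwrite("pics/c6.png",np.hstack(out))
```

```text
top [ 0.6077 -0.0887  0.0346] rms 0.00019
[346.18736376 190.40097154]
[346.30423299 190.85386756]
scene [ 0.6069 -0.0885  0.0339] rms 0.00034
[186.03922731 164.5283695 ]
[186.00507989 164.39313374]
```

View pics/c6.png

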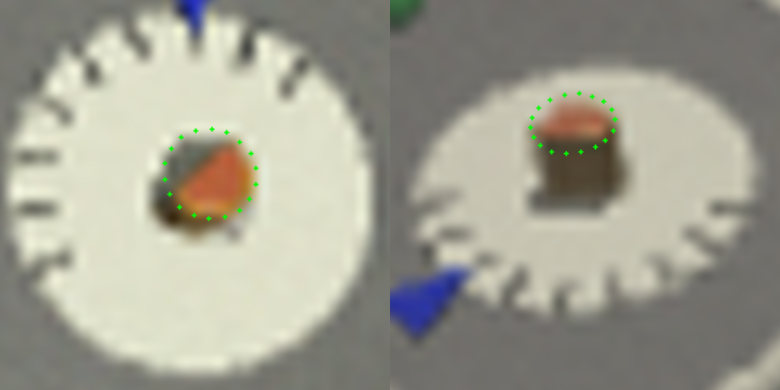

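The top view shows the flat clearly. Its edge runs from (175,190) to (238,140), so the flat faces a yaw of about 35°. The dial fit puts the axis at about (0.6075, -0.0887), so I need about 1 mm more in x.

```bash
python3 go.py 0.6076 -0.0887 0.1085 35
```

```text
t 16.5 pos [ 0.6066 -0.0889  0.1066] yaw 96.89 tilt [ 2.0e-04  1.6e-03 -1.0e+00] w 0.0128 F [ 1.44 -0.25  6.14] M [ 0.17 -0.22 -0.01] j7 0.01
t share [ 0.0005  0.0068 -0.0124] r share [ 8.000e-04 -6.000e-04  6.877e-01]
```

arm_command:
  increments:
    - {"tx":0,"ty":0,"tz":-0.015,"rx":0,"ry":0,"rz":0,"hand":-1}
    - {"tx":0.001,"ty":0.007,"tz":-0.015,"rx":0,"ry":0,"rz":0.1,"hand":-1}
    - {"tx":0.001,"ty":0.007,"tz":-0.015,"rx":0,"ry":0,"rz":0.2,"hand":-1}
    - {"tx":0.001,"ty":0.007,"tz":-0.015,"rx":0,"ry":0,"rz":0.31,"hand":-1}
    - {"tx":0.001,"ty":0.007,"tz":-0.015,"rx":0,"ry":0,"rz":0.42,"hand":-1}
    - {"tx":0.001,"ty":0.007,"tz":-0.015,"rx":0,"ry":0,"rz":0.53,"hand":-1}
    - {"tx":0.001,"ty":0.007,"tz":-0.015,"rx":0,"ry":0,"rz":0.64,"hand":-1}
    - {"tx":0.001,"ty":0.007,"tz":-0.015,"rx":0,"ry":0,"rz":0.688,"hand":-1}
    - {"tx":0.001,"ty":0.007,"tz":-0.015,"rx":0,"ry":0,"rz":0.688,"hand":-1}
    - {"tx":0.001,"ty":0.007,"tz":-0.015,"rx":0,"ry":0,"rz":0.688,"hand":-1}

```text
time_s: 17.75
position: [0.6067, -0.0889, 0.108]
eef_rot: [-0.0, 0.954, 0.301, -0.0]
contact_force: [-0.2, -1.3, -0.8]
grip_width: 0.0126
gripper_force: 58.5
```

```bash
python3 go.py 0.6076 -0.0887 0.1060 35
```

```text
t 17.75 pos [ 0.6067 -0.0889  0.108 ] yaw 35.07 tilt [-5.e-04 -5.e-04 -1.e+00] w 0.0126 F [-0.18 -1.32 -0.8 ] M [ 0.03 -0.01 -0.04] j7 -1.01
t share [0.006  0.0024 0.0135] r share [-0.0003  0.0003  0.0008]
```

arm_command:
  increments:
    - {"tx":0.006,"ty":0.002,"tz":0,"rx":0,"ry":0,"rz":0.05,"hand":-1}
    - {"tx":0.006,"ty":0.002,"tz":0.005,"rx":0,"ry":0,"rz":0.1,"hand":-1}
    - {"tx":0.006,"ty":0.002,"tz":0.01,"rx":0,"ry":0,"rz":0.1,"hand":-1}
    - {"tx":0.006,"ty":0.002,"tz":0.014,"rx":0,"ry":0,"rz":0.1,"hand":-1}
    - {"tx":0.006,"ty":0.002,"tz":0.014,"rx":0,"ry":0,"rz":0.06,"hand":-1}
    - {"tx":0.006,"ty":0.002,"tz":0.014,"rx":0,"ry":0,"rz":0.02,"hand":-1}
    - {"tx":0.006,"ty":0.002,"tz":0.014,"rx":0,"ry":0,"rz":-0.02,"hand":-1}
    - {"tx":0.006,"ty":0.002,"tz":0.014,"rx":0,"ry":0,"rz":-0.06,"hand":-1}
    - {"tx":0.006,"ty":0.002,"tz":0.014,"rx":0,"ry":0,"rz":-0.1,"hand":-1}
    - {"tx":0.006,"ty":0.002,"tz":0.014,"rx":0,"ry":0,"rz":-0.1,"hand":-1}

```text
time_s: 19.0
position: [0.6079, -0.0887, 0.1062]
eef_rot: [-0.0, 0.927, 0.375, 0.0]
contact_force: [0.3, 1.3, -0.4]
grip_width: 0.0128
gripper_force: 58.6
```

```bash
python3 go.py 0.6076 -0.0887 0.1060 35
```

```text
t 19.0 pos [ 0.6079 -0.0887  0.1062] yaw 44.03 tilt [ 3.e-04 -1.e-04 -1.e+00] w 0.0128 F [ 0.28  1.28 -0.41] M [-0.01 -0.15 -0.  ] j7 -0.86
t share [-0.0015 -0.0015  0.0012] r share [-1.000e-04 -2.000e-04  1.003e-01]
```

Force vanished, so it may have dropped in. I'll lower it a little to confirm.

arm_command:
  increments:
    - {"tx":-0.001,"ty":0,"tz":0.002,"rx":0,"ry":0,"rz":0.02,"hand":-1}
    - {"tx":-0.001,"ty":0,"tz":0.004,"rx":0,"ry":0,"rz":0.03,"hand":-1}
    - {"tx":-0.001,"ty":0,"tz":0.006,"rx":0,"ry":0,"rz":0.03,"hand":-1}
    - {"tx":-0.001,"ty":0,"tz":0.008,"rx":0,"ry":0,"rz":0.03,"hand":-1}
    - {"tx":-0.001,"ty":0,"tz":0.01,"rx":0,"ry":0,"rz":0.03,"hand":-1}
    - {"tx":-0.001,"ty":0,"tz":0.012,"rx":0,"ry":0,"rz":0.03,"hand":-1}
    - {"tx":-0.001,"ty":0,"tz":0.013,"rx":0,"ry":0,"rz":0.03,"hand":-1}
    - {"tx":-0.001,"ty":0,"tz":0.013,"rx":0,"ry":0,"rz":0.03,"hand":-1}
    - {"tx":-0.001,"ty":0,"tz":0.013,"rx":0,"ry":0,"rz":0.03,"hand":-1}
    - {"tx":-0.001,"ty":0,"tz":0.013,"rx":0,"ry":0,"rz":0.03,"hand":-1}

```text
time_s: 20.25
position: [0.6079, -0.0887, 0.1043]
eef_rot: [-0.0, 0.936, 0.353, 0.0]
contact_force: [2.6, 2.2, 0.6]
grip_width: 0.0127
gripper_force: 58.6
```

```bash
python3 go.py 0.6076 -0.0887 0.1010 35
```

```text
t 20.25 pos [ 0.6079 -0.0887  0.1043] yaw 41.28 tilt [ 3.e-04  0.e+00 -1.e+00] w 0.0127 F [2.62 2.19 0.59] M [ 0.46 -0.54  0.01] j7 -0.91
t share [-0.0012 -0.0013  0.0222] r share [ 0.     -0.0002  0.0698]
```

It's engaged: 2.4 mm below the shaft end with no load. Continuing down to the ball and past it.

arm_command:
  increments:
    - {"tx":0.002,"ty":0,"tz":0.005,"rx":0,"ry":0,"rz":0,"hand":-1}
    - {"tx":0.002,"ty":0,"tz":0.01,"rx":0,"ry":0,"rz":0,"hand":-1}
    - {"tx":0.002,"ty":0,"tz":0.015,"rx":0,"ry":0,"rz":0,"hand":-1}
    - {"tx":0.002,"ty":0,"tz":0.02,"rx":0,"ry":0,"rz":0,"hand":-1}
    - {"tx":0.002,"ty":0,"tz":0.024,"rx":0,"ry":0,"rz":0,"hand":-1}
    - {"tx":0.002,"ty":0,"tz":0.026,"rx":0,"ry":0,"rz":0,"hand":-1}
    - {"tx":0.002,"ty":0,"tz":0.028,"rx":0,"ry":0,"rz":0,"hand":-1}
    - {"tx":0.002,"ty":0,"tz":0.03,"rx":0,"ry":0,"rz":0,"hand":-1}
    - {"tx":0.002,"ty":0,"tz":0.03,"rx":0,"ry":0,"rz":0,"hand":-1}
    - {"tx":0.002,"ty":0,"tz":0.03,"rx":0,"ry":0,"rz":0,"hand":-1}

```text
time_s: 21.5
position: [0.608, -0.0886, 0.0997]
eef_rot: [-0.0, 0.936, 0.352, -0.0]
contact_force: [1.9, 1.8, 0.3]
grip_width: 0.0131
gripper_force: 58.6
```

```bash
python3 go.py 0.6076 -0.0887 0.0887 41
```

```text
t 21.5 pos [ 0.608  -0.0886  0.0997] yaw 41.28 tilt [-0. -0. -1.] w 0.0131 F [1.89 1.81 0.29] M [ 0.36 -0.48 -0.04] j7 -0.91
t share [-0.002  -0.0013  0.0737] r share [-0.      0.      0.0031]
```

arm_command:
  increments:
    - {"tx":0.002,"ty":0,"tz":0.004,"rx":0,"ry":0,"rz":0,"hand":-1}
    - {"tx":0.002,"ty":0,"tz":0.008,"rx":0,"ry":0,"rz":0,"hand":-1}
    - {"tx":0.002,"ty":0,"tz":0.012,"rx":0,"ry":0,"rz":0,"hand":-1}
    - {"tx":0.002,"ty":0,"tz":0.016,"rx":0,"ry":0,"rz":0,"hand":-1}
    - {"tx":0.002,"ty":0,"tz":0.02,"rx":0,"ry":0,"rz":0,"hand":-1}
    - {"tx":0.002,"ty":0,"tz":0.024,"rx":0,"ry":0,"rz":0,"hand":-1}
    - {"tx":0.002,"ty":0,"tz":0.028,"rx":0,"ry":0,"rz":0,"hand":-1}
    - {"tx":0.002,"ty":0,"tz":0.032,"rx":0,"ry":0,"rz":0,"hand":-1}
    - {"tx":0.002,"ty":0,"tz":0.036,"rx":0,"ry":0,"rz":0,"hand":-1}
    - {"tx":0.002,"ty":0,"tz":0.036,"rx":0,"ry":0,"rz":0,"hand":-1}

```text
time_s: 22.75
position: [0.6081, -0.0886, 0.0941]
eef_rot: [-0.0, 0.936, 0.352, -0.0]
contact_force: [0.2, -0.4, 0.8]
grip_width: 0.0125
gripper_force: 58.8
```

```bash
python3 go.py 0.6076 -0.0887 0.0887 41
```

```text
t 22.75 pos [ 0.6081 -0.0886  0.0941] yaw 41.27 tilt [-3.e-04 -2.e-04 -1.e+00] w 0.0125 F [ 0.18 -0.41  0.84] M [-0.12 -0.09  0.01] j7 -0.91
t share [-0.0027 -0.0015  0.0358] r share [-0.0001  0.0002  0.003 ]
```

arm_command:
  increments:
    - {"tx":0,"ty":0,"tz":0.005,"rx":0,"ry":0,"rz":0,"hand":-1}
    - {"tx":0,"ty":0,"tz":0.01,"rx":0,"ry":0,"rz":0,"hand":-1}
    - {"tx":0,"ty":0,"tz":0.015,"rx":0,"ry":0,"rz":0,"hand":-1}
    - {"tx":0,"ty":0,"tz":0.02,"rx":0,"ry":0,"rz":0,"hand":-1}
    - {"tx":0,"ty":0,"tz":0.025,"rx":0,"ry":0,"rz":0,"hand":-1}
    - {"tx":0,"ty":0,"tz":0.029,"rx":0,"ry":0,"rz":0,"hand":-1}
    - {"tx":0,"ty":0,"tz":0.032,"rx":0,"ry":0,"rz":0,"hand":-1}
    - {"tx":0,"ty":0,"tz":0.035,"rx":0,"ry":0,"rz":0,"hand":-1}
    - {"tx":0,"ty":0,"tz":0.037,"rx":0,"ry":0,"rz":0,"hand":-1}
    - {"tx":0,"ty":0,"tz":0.037,"rx":0,"ry":0,"rz":0,"hand":-1}

```text
time_s: 24.0
position: [0.6082, -0.0884, 0.0889]
eef_rot: [-0.0, 0.936, 0.353, 0.0]
contact_force: [-0.8, 0.2, 0.3]
grip_width: 0.0129
gripper_force: 58.7
```

```bash
python3 go.py 0.6076 -0.0887 0.0887 -3.5
```

```text
t 24.0 pos [ 0.6082 -0.0884  0.0889] yaw 41.28 tilt [ 1.e-04 -0.e+00 -1.e+00] w 0.0129 F [-0.82  0.24  0.29] M [0.02 0.14 0.01] j7 -0.91
t share [-0.0044 -0.001   0.0013] r share [-0.     -0.      0.4976]
```

arm_command:
  increments:
    - {"tx":0,"ty":0,"tz":0.002,"rx":0,"ry":0,"rz":0,"hand":-1}
    - {"tx":0,"ty":0,"tz":0.003,"rx":0,"ry":0,"rz":0,"hand":-1}
    - {"tx":0,"ty":0,"tz":0.004,"rx":0,"ry":0,"rz":0,"hand":-1}
    - {"tx":0,"ty":0,"tz":0.005,"rx":0,"ry":0,"rz":0,"hand":-1}
    - {"tx":0,"ty":0,"tz":0.006,"rx":0,"ry":0,"rz":0,"hand":-1}
    - {"tx":0,"ty":0,"tz":0.007,"rx":0,"ry":0,"rz":0,"hand":-1}
    - {"tx":0,"ty":0,"tz":0.008,"rx":0,"ry":0,"rz":0,"hand":-1}
    - {"tx":0,"ty":0,"tz":0.008,"rx":0,"ry":0,"rz":0,"hand":-1}
    - {"tx":0,"ty":0,"tz":0.008,"rx":0,"ry":0,"rz":0,"hand":-1}
    - {"tx":0,"ty":0,"tz":0.008,"rx":0,"ry":0,"rz":0,"hand":-1}

```text
time_s: 25.25
position: [0.6082, -0.0884, 0.0889]
eef_rot: [0.0, 0.936, 0.353, 0.0]
contact_force: [-6.0, 0.5, 10.4]
grip_width: 0.0127
gripper_force: 60.3
```

```bash
python3 go.py 0.6076 -0.0887 0.0887 -3.5
```

```text
t 25.25 pos [ 0.6082 -0.0884  0.0889] yaw 41.28 tilt [ 0.e+00  4.e-04 -1.e+00] w 0.0127 F [-6.02  0.53 10.41] M [0.09 1.42 0.01] j7 -0.91
t share [-0.0046 -0.0012  0.001 ] r share [ 3.000e-04 -1.000e-04  4.976e-01]
```

It's home: the floor is felt at z = 0.0889 with 10 N. I'll ease off and turn it to the mark.

arm_command:
  increments:
    - {"tx":0,"ty":0,"tz":-0.006,"rx":0,"ry":0,"rz":0,"hand":-1}
    - {"tx":0,"ty":0,"tz":-0.006,"rx":0,"ry":0,"rz":0.06,"hand":-1}
    - {"tx":0,"ty":0,"tz":-0.006,"rx":0,"ry":0,"rz":0.12,"hand":-1}
    - {"tx":0,"ty":0,"tz":-0.006,"rx":0,"ry":0,"rz":0.18,"hand":-1}
    - {"tx":0,"ty":0,"tz":-0.006,"rx":0,"ry":0,"rz":0.25,"hand":-1}
    - {"tx":0,"ty":0,"tz":-0.006,"rx":0,"ry":0,"rz":0.32,"hand":-1}
    - {"tx":0,"ty":0,"tz":-0.006,"rx":0,"ry":0,"rz":0.39,"hand":-1}
    - {"tx":0,"ty":0,"tz":-0.006,"rx":0,"ry":0,"rz":0.45,"hand":-1}
    - {"tx":0,"ty":0,"tz":-0.006,"rx":0,"ry":0,"rz":0.498,"hand":-1}
    - {"tx":0,"ty":0,"tz":-0.006,"rx":0,"ry":0,"rz":0.498,"hand":-1}

```text
time_s: 26.5
position: [0.609, -0.0881, 0.0889]
eef_rot: [-0.0, 1.0, -0.03, 0.001]
contact_force: [1.0, -0.2, 2.2]
grip_width: 0.0131
gripper_force: 59.0
```

```bash
python3 go.py 0.6076 -0.0887 0.0887 -3.5
```

```text
t 26.5 pos [ 0.609  -0.0881  0.0889] yaw -3.49 tilt [ 1.6e-03 -2.0e-04 -1.0e+00] w 0.0131 F [ 1.04 -0.16  2.24] M [ 0.16 -0.29 -0.01] j7 -1.65
t share [-0.0088  0.0043  0.0013] r share [-0.0001 -0.001   0.0001]
```

Now release: open, then rise, then back away towards the robot's right to clear the view.

arm_command:
  increments:
    - {"tx":0,"ty":0,"tz":0,"rx":0,"ry":0,"rz":0,"hand":-0.4}
    - {"tx":0,"ty":0,"tz":0,"rx":0,"ry":0,"rz":0,"hand":0.2}
    - {"tx":0,"ty":0,"tz":0,"rx":0,"ry":0,"rz":0,"hand":0.5}
    - {"tx":0,"ty":0,"tz":0,"rx":0,"ry":0,"rz":0,"hand":0.5}
    - {"tx":0,"ty":0,"tz":-0.1,"rx":0,"ry":0,"rz":0,"hand":0.5}
    - {"tx":0,"ty":0,"tz":-0.3,"rx":0,"ry":0,"rz":0,"hand":0.5}
    - {"tx":0,"ty":0,"tz":-0.6,"rx":0,"ry":0,"rz":0,"hand":0.5}
    - {"tx":0,"ty":0,"tz":-0.8,"rx":0,"ry":0,"rz":0,"hand":0.5}
    - {"tx":0,"ty":0,"tz":-0.8,"rx":0,"ry":0,"rz":0,"hand":0.5}
    - {"tx":0,"ty":0,"tz":-0.8,"rx":0,"ry":0,"rz":0,"hand":0.5}

```text
time_s: 27.75
position: [0.608, -0.0884, 0.2086]
eef_rot: [0.0, 1.0, -0.031, -0.0]
contact_force: [-0.3, 0.2, -0.9]
grip_width: 0.0643
gripper_force: 0.0
```

arm_command:
  increments:
    - {"tx":0,"ty":0.2,"tz":0,"rx":0,"ry":0,"rz":0,"hand":0.5}
    - {"tx":0,"ty":0.4,"tz":0,"rx":0,"ry":0,"rz":0,"hand":0.5}
    - {"tx":0,"ty":0.7,"tz":0,"rx":0,"ry":0,"rz":0,"hand":0.5}
    - {"tx":0,"ty":1,"tz":0,"rx":0,"ry":0,"rz":0,"hand":0.5}
    - {"tx":0,"ty":1,"tz":0,"rx":0,"ry":0,"rz":0,"hand":0.5}
    - {"tx":0,"ty":1,"tz":0,"rx":0,"ry":0,"rz":0,"hand":0.5}
    - {"tx":0,"ty":1,"tz":0,"rx":0,"ry":0,"rz":0,"hand":0.5}
    - {"tx":0,"ty":1,"tz":0,"rx":0,"ry":0,"rz":0,"hand":0.5}
    - {"tx":0,"ty":1,"tz":0,"rx":0,"ry":0,"rz":0,"hand":0.5}
    - {"tx":0,"ty":1,"tz":0,"rx":0,"ry":0,"rz":0,"hand":0.5}

```text
time_s: 29.0
position: [0.599, -0.2379, 0.2086]
eef_rot: [-0.0, 1.0, -0.031, 0.0]
contact_force: [-0.6, -0.6, -0.6]
grip_width: 0.0638
gripper_force: 0.0
```

```bash
python3 -c "
from h import *
a=save('top','pics/top9.png')[155:235,305:410,::-1];b=save('scene','pics/scene9.png')[125:215,130:230,::-1]
cv2.imwrite('pics/c9.png',np.hstack([cv2.resize(a,(400,305),interpolation=2),cv2.resize(b,(339,305),interpolation=2)]))
d=lambda p,q:np.degrees(np.arctan2(*(onz('top',q,.11)-onz('top',p,.11))[1::-1]))
i=cv2.cvtColor(cv2.imread('pics/top9.png'),cv2.COLOR_BGR2GRAY)[172:205,330:362];print(i)"
```

```text
[[124 125 121 ...  56  54  58]
 [123 123 122 ...  58  56  57]
 [122 126 124 ...  56  57  56]
 ...
 [129 130 127 ...  56  57  58]
 [126 127 127 ...  57  58  54]
 [122 127 128 ...  59  57  55]]
```

View pics/c9.png

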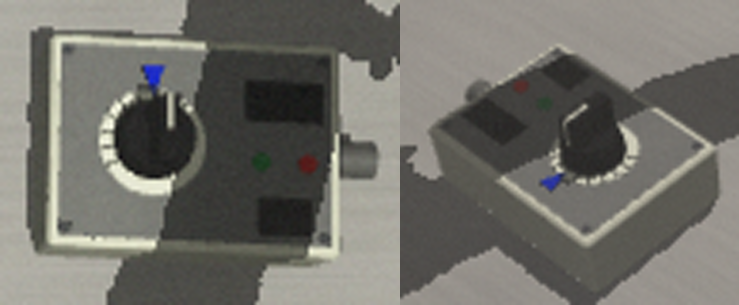

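The knob sits on the dial. Its white line runs vertically, (171,128) to (171,93), parallel to the direction from the dial to the blue mark. I'll run a quick numeric check, then hand in.

```bash
python3 -c "
from h import *
f=lambda x,y,z:onz('top',(305+x/3.81,155+y/3.81),z)
a,b=f(171,128,.11),f(171,93,.11);d=b-a;print(a,np.degrees(np.arctan2(d[1],d[0])))
c=f(153,77,.06)[:2]-np.array([.6077,-.0887]);print(np.degrees(np.arctan2(c[1],c[0])))
print(monitor.read_state()['time_s'])"
```

```text
[ 0.60621183 -0.09005412  0.11      ] -2.8886901095530506
-4.848503258671375
29.1
```

```bash
python3 -c "
from cell import ctrl
print(ctrl.job_done())"
```

```text
the job is handed in; nothing more can be done
None
```

The knob is back on the shaft and pushed home (it stopped firmly at 10 N), its pointer is about 2° from the blue mark by the top camera, and I let go and handed the job in at about 29 s; the judge's verdict was not shown.

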